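# Shim the gap between bracket and stop

## Task

Try the three steel spacers in the gap between the aluminium bracket and the steel stop, and leave the thickest one that slides in without being forced, standing fully home on the fixture's base plate near the middle of the gap's length. Stand the other two upright back on the mat or the bench, leave the other tools and parts where they are, and never press a spacer hard against the fixture.

Things in the scene. Friction and masses are not known exactly. Their poses are not given: they have to be found in the camera images.
- fixture: fixture bolted to the bench: steel base plate 150 (x) x 190 (y) x 15 mm, z up, turned anyhow; origin at the centre of its underside. On it stand a steel stop (+y half) and an aluminium bracket (-y half) with a gap between them that runs along x. Both gap walls are 80 mm long (x), 34 mm deep (y) and 28 mm high above the plate; they do not give
- stop_face (a point): middle of the top of the stop's gap face; axes as fixture, +y into the stop; the gap is on the -y side, 28 mm deep, open above and at both ends, floor = base plate. Both walls have a 4 mm 45-degree lead-in on top, so the parallel faces begin 4 mm below this point. Gap width: fixed but unknown, 17 to 23.2 mm. A spacer fully home has its centre 10 mm above this point's height
- thin_centre (a point): centre, half-way up, of the thin spacer: plain steel block 30 mm wide (own x), 16 mm thick (own y), 36 mm tall, with a grip tab centred on its top, 24 mm (x) x 12 mm (y) x 40 mm tall; 76 mm tall in all, z up, 0.2 to 0.33 kg. The tab spans from 2 mm below to 38 mm above this point. Starts upright on the mat; told from the others by width and thickness
- middle_centre (a point): centre, half-way up, of the middle spacer: plain steel block 36 mm wide (own x), 18.5 mm thick (own y), 36 mm tall, with a grip tab centred on its top, 24 mm (x) x 12 mm (y) x 40 mm tall; 76 mm tall in all, z up, 0.2 to 0.33 kg. The tab spans from 2 mm below to 38 mm above this point. Starts upright on the mat; told from the others by width and thickness
- thick_centre (a point): centre, half-way up, of the thick spacer: plain steel block 42 mm wide (own x), 21 mm thick (own y), 36 mm tall, with a grip tab centred on its top, 24 mm (x) x 12 mm (y) x 40 mm tall; 76 mm tall in all, z up, 0.2 to 0.33 kg. The tab spans from 2 mm below to 38 mm above this point. Starts upright on the mat; told from the others by width and thickness
- mat: black rubber mat, 130 x 290 x 3 mm, long side along its y, fixed flat on the bench; origin at the centre of its underside. The spacers stand on it in a row along its y, about 90 mm apart, in any order
- screwdriver: screwdriver lying on the bench; bystander, not part of the job
- wrench: steel open spanner lying on the bench; bystander, not part of the job
- mallet: hammer lying on the bench; bystander, not part of the job
- collar: steel ring, 44 mm across, 20 mm high; bystander, not part of the job
- plug: brass stepped plug, 40 mm across, 40 mm high; bystander, not part of the job
- mug: white mug, 80 mm across, 90 mm high; bystander, not part of the job
- vblock: dark steel V-block, 70 x 50 x 45 mm; bystander, not part of the job
There are look-alikes about, which are no part of the job. Leave any orange look-alike of the part that bears thick_centre alone. What is shaped like the part that bears middle_centre but pink is not meant.

How it is judged:
At the end, for the whole second after the job is handed in: The thickest spacer the gap takes (gap = 20 mm + joint bracket, unreported; within 0.9 mm of a limit the thinner one passes too) stands in it, home to 3 mm, at most 25 mm off mid-length, upright to 0.1 rad; the other two stand on mat or bench (0.15 rad), all released and at rest (((z of thin_centre in the frame of stop_face between 0.007 and 0.012 m and x of thin_centre in the frame of stop_face between -0.025 and 0.025 m and y of thin_centre in the frame of stop_face between -0.022 and 0 m and angle between thin_centre's own z axis and vertical below 0.1 rad and value of joint bracket below -0.0006 m and height (world z) of each of middle_centre, thick_centre below 0.046 m and angle between each of middle_centre, thick_centre's own z axis and vertical below 0.15 rad) or (z of middle_centre in the frame of stop_face between 0.007 and 0.012 m and x of middle_centre in the frame of stop_face between -0.025 and 0.025 m and y of middle_centre in the frame of stop_face between -0.022 and 0 m and angle between middle_centre's own z axis and vertical below 0.1 rad and value of joint bracket between -0.002 and 0.0019 m and height (world z) of each of thin_centre, thick_centre below 0.046 m and angle between each of thin_centre, thick_centre's own z axis and vertical below 0.15 rad) or (z of thick_centre in the frame of stop_face between 0.007 and 0.012 m and x of thick_centre in the frame of stop_face between -0.025 and 0.025 m and y of thick_centre in the frame of stop_face between -0.022 and 0 m and angle between thick_centre's own z axis and vertical below 0.1 rad and value of joint bracket above 0.0005 m and height (world z) of each of thin_centre, middle_centre below 0.046 m and angle between each of thin_centre, middle_centre's own z axis and vertical below 0.15 rad)) and linear speed of each of spacer_thin, spacer_middle, spacer_thick below 0.02 m/s); the robot touches nothing.
It fails at once if a spacer is forced against the fixture or the bracket (over 60 N) (contact force between any of spacer_thin, spacer_middle, spacer_thick and fixture above 60 N).
It fails at once if a bystander is pushed aside by more than 30 mm (distance of any of screwdriver, wrench, mallet, collar, plug, mug, vblock from where it was at the start of the episode above 0.03 m).
It also fails if it takes over 72 s, if anything falls off the work surface, if the arm or the gripper's body presses on something with over 40 N, if the wrist force passes 120 N, or if a joint passes its speed limit or range.

## Robot

A 7-joint arm with a two-finger parallel gripper is mounted at the origin on the work surface. World frame = base frame: x ahead of the robot, y to its left, z up, the work surface at z = 0. Lengths are in m, angles in rad, forces in N, time in s.
With the tool pointing down it reaches from about 0.4 to 0.85 m from the base axis. Payload 4.4 kg.
Tool frame: the origin (TCP) lies at the very end of the fingers, on their centre line; the grasp point (between the pads) lies 19 mm behind it (robot.pinch_z is the distance from the TCP to the grasp point, in m); z points along the fingers, y is the line along which they close (so a half turn about z gives the same grasp; the last joint's range is limited). The gripper opens to 94 mm and grips with 3 to 60 N. Pads are 16 mm wide; open, the fingers measure 119 mm over their backs; the gripper's body (75 mm by 177 mm) begins 78 mm behind the grasp point.
Start: joints at [-1.275, 0.628, 0.038, 1.517, -0.027, 0.996, -0.02], TCP at [0.23, 0.608, 0.178] pointing down, gripper open.
Joint ranges: [-3.06, 3.06], [-0.37, 2.12], [-1.25, 1.32], [0.18, 2.47], [-1.1, 4.24], [0.23, 1.98], [-2.94, 2.94]. Speed limits (rad/s): [2.57, 2.57, 3.14, 3.14, 3.14, 3.14, 3.14].

## Interface

Orientations are given as a unit quaternion [x, y, z, w].
In Python, from plant import robot gives the robot as it stands. The module is installed in compiled form; this text tells all that it offers.
- The arm moves only by the tool play_rows, never from a script. Its argument "commands" is a list of rows, each a list of 3 entries, a list of its own where there are three numbers: the turn, a rotation vector about the world's x, y, z in degrees, then the shift along the world's x, y, z in cm, then the opening, from -1 (shut) to 1 (fully open), so that 0 is half open. A call has 1 to 8 rows; each row shifts and turns the commanded pose from where the row before left it; what a row does not reach is not made up. A row lasts 1/8 s, in which the tool goes at most 62.5 mm and 10.7 degrees, less where a joint would pass 70% of its speed; a pose out of reach is approached as far as the arm can. A call is refused whole if a number of a shift passes 6.25 or a number of a turn 10.7, either way. A call with a gripper value outside its range is refused whole. The fingers move at their own pace and stop on an object; "newtons" is the grip in N (left out, the last holds). Time passes only in rows, so rows that do not move let the fingers close. It gives the time, the measured TCP pose, the force, the opening and the grip force at its end, in the units of the state.
- robot.state(): the state, without advancing time (a new reading comes with each control period).
- robot.get_image(name): name is "scene" or "top" or "wrist"; returns (picture, depth): 400x640x3 uint8, red, green, blue; 400x640 float32, m along the optical axis (not along the pixel's ray), 0 where there is no reading.
- robot.camera_model(name): a dict with "fx", "fy", "cx", "cy" (pixels), "rvec" (rotation vector, rad) and "tvec" (3), from world to camera coordinates, as OpenCV has them. Camera axes: x right, y down, z forward; pixel columns grow to the right and rows downward; lengths in m; the calibration is good to about 2 mm. A picture is of the moment at which its call begins: read the wrist's pose just before it. camera_model takes no time and is no camera call; for the wrist camera it gives the pose at the moment of the call.
- robot.job_done(): hands the job in; it is judged then, once.
The state is a dict: "time": time; "joints": joint angles; "joint_velocities": joint speeds; "effort": joint torques, N m; "eef_pos": TCP position; "eef_rot": TCP orientation; "ft_force": force on the tool from outside, world axes, zero at the start; "ft_torque": the same for the moment, N m; "finger_gap": finger opening in m; "grip_force": force on a finger pad.
Only numpy, scipy, OpenCV 4.12 (cv2) and the standard library are available. Lean on these libraries where they do the work, as an engineer would, in place of code of your own. Each camera call takes 0.05 s, during which the arm holds its last target. There are 200 camera calls.

## Working session

There is one attempt and no reset: what is moved stays moved. The work goes in short steps, Python scripts to look and compute and a tool call to move; the robot and the scene stay as the last step left them, time stands still between calls to the robot, and variables do not carry over. Pictures are saved under pics/ and viewed, at most 10 in all, crops included, and the job is handed in when it is done.

Besides the shell and the picture viewer there is one more tool, called as name(argument=value, ...), one argument or row to a line, values as JSON. play_rows: Moves the arm, as the interface text tells. Its arguments: {"type":"object","properties":{"commands":{"type":"array"},"newtons":{"type":"number"}},"required":["commands"]}

```bash
mkdir -p pics
cat > h.py <<'E'
import numpy as np,cv2
from plant import robot
def cam(n):
    m=robot.camera_model(n);R,_=cv2.Rodrigues(np.array(m['rvec'],float));return m,R,np.array(m['tvec'],float).ravel()
def pts(depth,c):
    m,R,t=c;v,u=np.mgrid[:400,:640]
    P=np.stack([(u-m['cx'])/m['fx']*depth,(v-m['cy'])/m['fy']*depth,depth],-1)
    return (P-t)@R
def ray(c,u,v,z):
    m,R,t=c;o=-R.T@t;d=R.T@np.array([(u-m['cx'])/m['fx'],(v-m['cy'])/m['fy'],1]);return o+d*(z-o[2])/d[2]
def grab(n):
    c=cam(n);i,d=robot.get_image(n);i=np.array(i);d=np.array(d)
    return i,d,c
E
python3 - <<'E'
from h import *
for n in ['top','scene']:
    i,d,c=grab(n);cv2.imwrite(f'pics/{n}.png',i[...,::-1]);np.savez(f'{n}.npz',i=i,d=d)
    print(n,c[0]);P=pts(d,c)
s=robot.state();print(s)
E
```

```text
top {'fx': 515.2112897494333, 'fy': 515.2112897494333, 'cx': 322.94049127177163, 'cy': 188.77288655469576, 'rvec': array([ 2.03620429, -2.19770337,  0.22284419]), 'tvec': array([-2.13501264e-04,  5.55679318e-01,  1.35172306e+00])}
scene {'fx': 430.9545254935006, 'fy': 430.9545254935006, 'cx': 317.3634279437506, 'cy': 200.93963100102076, 'rvec': array([ 1.50320549,  1.81878552, -0.95602916]), 'tvec': array([ 0.11655351, -0.24751009,  1.60988005])}
{'time': 0.1, 'joints': array([-1.27478734,  0.62921522,  0.03844016,  1.51822639, -0.02700015,
        0.99627287, -0.02001944]), 'joint_velocities': array([ 0.00182653, -0.00357036, -0.00020622, -0.00297365,  0.0012178 ,
        0.00106819, -0.00036406]), 'effort': array([ 2.58644228e-03, -5.50799561e+01,  1.14760414e+00, -1.87117982e+01,
       -5.20480599e-02,  1.92245271e-02,  4.96713676e-05]), 'eef_pos': array([0.22983033, 0.60735943, 0.17678421]), 'eef_rot': array([ 1.79926627e-01,  9.83679707e-01, -7.89880486e-04, -1.39410517e-04]), 'ft_force': array([0.70886844, 0.57927987, 0.06012178]), 'ft_torque': array([-0.0502929 , -0.00234719, -0.01173252]), 'grip_force': 0.0, 'finger_gap': 0.09358831149257}
```

View pics/top.png

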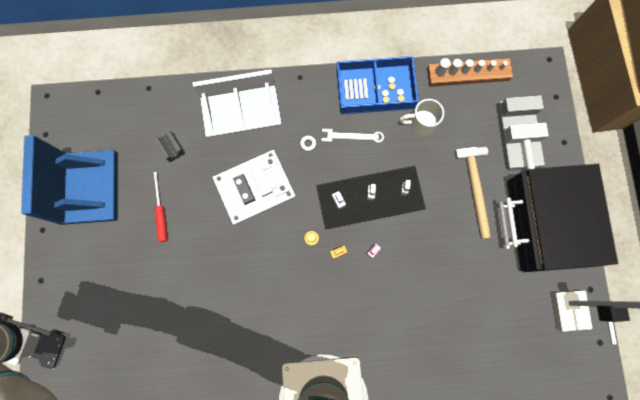

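View pics/scene.png

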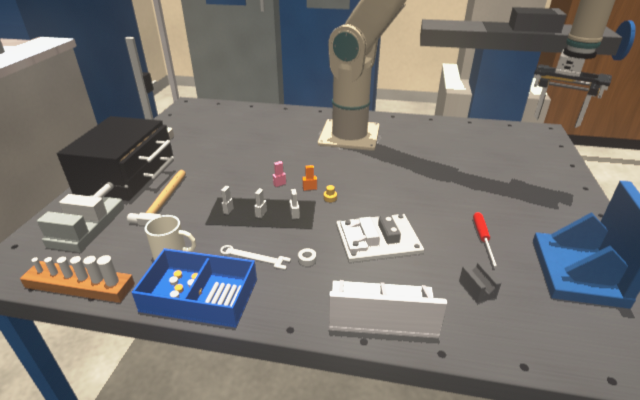

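Run:
```python
from h import *
z=np.load('top.npz');i=z['i'];d=z['d'];c=cam('top');P=pts(d,c)
a=cv2.resize(i[140:270,205:435],None,fx=3.4,fy=3.4,interpolation=cv2.INTER_CUBIC);cv2.imwrite('pics/crop1.png',a[...,::-1])
for u,v in [(339,199),(371,191),(406,187),(243,188),(267,180),(256,186),(230,205),(300,240),(338,252),(374,251)]:
    print(u,v,P[v,u].round(4))
```

```text
339 199 [ 0.5181 -0.0829  0.0797]
371 191 [ 0.5333 -0.1703  0.0798]
406 187 [ 0.5374 -0.2655  0.0783]
243 188 [0.5762 0.1774 0.0408]
267 180 [0.5935 0.1099 0.042 ]
256 186 [0.5853 0.1445 0.013 ]
230 205 [0.5373 0.2206 0.0086]
300 240 [4.251e-01 3.150e-02 1.000e-04]
338 252 [ 0.3781 -0.0689  0.0739]
374 251 [ 0.3731 -0.1631  0.0788]
```

View pics/crop1.png

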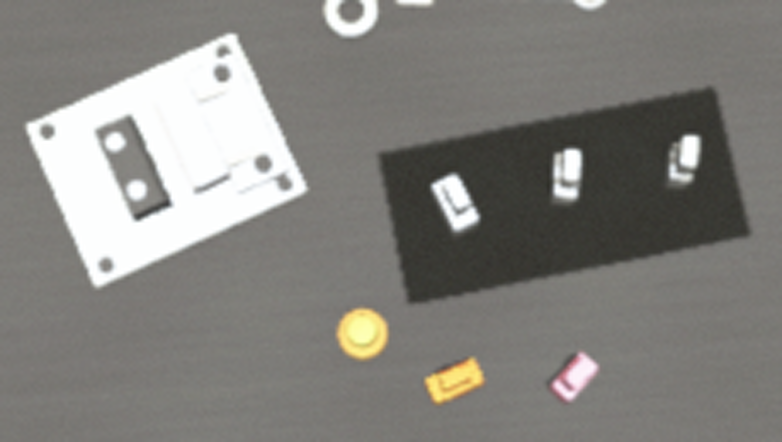

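play_rows(
  commands=[
    [[0,0,-10],[2.2,-3.7,0.6],1],
    [[0,0,-10],[2.2,-3.7,0.6],1],
    [[0,0,-10],[2.2,-3.7,0.6],1],
    [[0,0,-10],[2.2,-3.7,0.6],1],
    [[0,0,-10],[2.2,-3.7,0.6],1],
    [[0,0,-10],[2.2,-3.7,0.6],1],
    [[0,0,-10],[2.2,-3.7,0.6],1],
    [[0,0,-10],[2.2,-3.7,0.6],1],
  ],
)

```text
time: 1.1
eef_pos: [0.4064, 0.3106, 0.2256]
eef_rot: [0.772, 0.636, -0.0, -0.0]
ft_force: [0.3, 0.1, 0.4]
finger_gap: 0.094
grip_force: 0.0
```

play_rows(
  commands=[
    [[0,0,-10],[2.2,-3.7,0.6],1],
    [[0,0,-10],[2.2,-3.7,0.6],1],
    [[0,0,-10],[2.2,-3.7,0.6],1],
    [[0,0,-10],[2.2,-3.7,0.6],1],
    [[0,0,-10],[2.2,-3.7,0.6],1],
    [[0,0,0],[0,0,0],1],
    [[0,0,0],[0,0,0],1],
  ],
)

```text
time: 1.98
eef_pos: [0.5154, 0.1277, 0.255]
eef_rot: [0.967, 0.253, -0.001, -0.0]
ft_force: [-0.3, -0.3, -0.2]
finger_gap: 0.0939
grip_force: 0.0
```

Run:
```python
from h import *
i,d,c=grab('wrist');cv2.imwrite('pics/w1.png',i[...,::-1]);np.savez('w1.npz',i=i,d=d)
m,R,t=c;print(m['fx'],-R.T@t,R.T[:,2]);s=robot.state();print(s['time'],s['eef_pos'],s['eef_rot'],s['joints'])
```

```text
299.0442971997393 [0.58537963 0.16634922 0.461796  ] [-0.24072627 -0.13442305 -0.96123946]
2.025 [0.51517792 0.12824622 0.25504539] [ 9.67232314e-01  2.53891714e-01 -6.35426114e-04 -4.93930927e-04] [-0.7819014   0.44995089  0.72373068  1.75558255 -0.33638938  1.06502718
 -0.99891745]
```

View pics/w1.png

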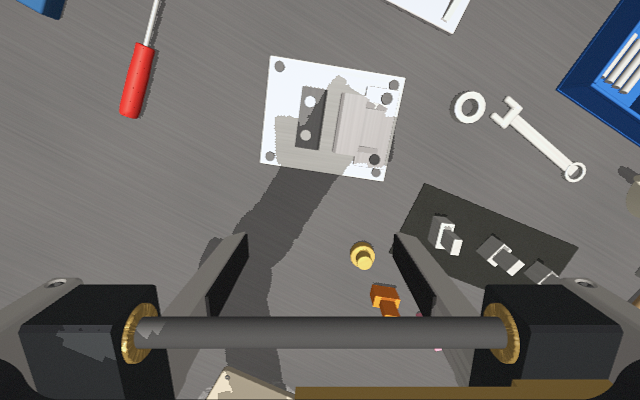

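```bash
cat > fx.py <<'E'
from h import *
def blobs(d,c,lo,hi,minpx=40,box=None):
    P=pts(d,c);M=(P[...,2]>lo)&(P[...,2]<hi)&(d>0)
    if box is not None: M&=(P[...,0]>box[0])&(P[...,0]<box[1])&(P[...,1]>box[2])&(P[...,1]<box[3])
    n,l,st,ce=cv2.connectedComponentsWithStats(M.astype(np.uint8),connectivity=4)
    for k in range(1,n):
        if st[k,4]<minpx: continue
        Q=P[l==k];r=cv2.minAreaRect((Q[:,:2]*1000).astype(np.float32))
        print('z[%.3f..%.3f] n=%d px=(%.0f,%.0f) zmed=%.4f ctr=(%.1f,%.1f) size=(%.1f,%.1f) ang=%.1f'%(lo,hi,st[k,4],*ce[k],np.median(Q[:,2]),*r[0],*r[1],r[2]))
E
python3 - <<'E'
from fx import *
# stored wrist model = current (arm unmoved)
z=np.load('w1.npz');c=cam('wrist');d=z['d']
fb=(0.45,0.75,0.0,0.3)
blobs(d,c,0.008,0.022,100,fb);blobs(d,c,0.038,0.05,40,fb)
mb=(0.4,0.65,-0.35,-0.02)
blobs(d,c,0.072,0.09,15,mb);blobs(d,c,0.033,0.047,15,mb)
z=np.load('top.npz');c=cam('top');d=z['d'];print('top')
blobs(d,c,0.006,0.022,100,fb);blobs(d,c,0.036,0.05,40,fb)
blobs(d,c,0.068,0.09,8,mb);blobs(d,c,0.033,0.047,8,mb);blobs(d,c,0.02,0.09,8,mb)
E
```

```text
z[0.008..0.022] n=8521 px=(316,115) zmed=0.0147 ctr=(585.8,151.8) size=(150.0,190.1) ang=20.7
z[0.008..0.022] n=229 px=(459,102) zmed=0.0192 ctr=(699.6,5.9) size=(11.6,37.0) ang=89.6
z[0.038..0.050] n=1546 px=(311,118) zmed=0.0427 ctr=(576.3,177.1) size=(80.1,34.0) ang=20.7
z[0.038..0.050] n=1564 px=(350,124) zmed=0.0425 ctr=(596.1,124.8) size=(79.9,39.6) ang=21.1
z[0.072..0.090] n=182 px=(455,246) zmed=0.0783 ctr=(525.7,-83.0) size=(24.3,12.4) ang=21.9
z[0.072..0.090] n=189 px=(514,267) zmed=0.0783 ctr=(541.5,-175.2) size=(13.9,23.8) ang=81.8
z[0.033..0.047] n=270 px=(443,233) zmed=0.0388 ctr=(526.0,-83.3) size=(42.0,21.7) ang=21.5
z[0.033..0.047] n=237 px=(497,254) zmed=0.0389 ctr=(541.4,-174.9) size=(19.5,35.8) ang=79.9
z[0.033..0.047] n=157 px=(546,277) zmed=0.0389 ctr=(548.1,-264.1) size=(12.0,31.9) ang=59.6
top
z[0.006..0.022] n=2143 px=(248,190) zmed=0.0148 ctr=(585.7,153.6) size=(155.6,193.3) ang=21.0
z[0.036..0.050] n=352 px=(261,180) zmed=0.0427 ctr=(596.5,125.1) size=(81.3,41.9) ang=21.4
z[0.036..0.050] n=347 px=(243,188) zmed=0.0425 ctr=(576.7,178.5) size=(82.1,34.3) ang=20.7
z[0.068..0.090] n=48 px=(407,184) zmed=0.0781 ctr=(545.2,-268.7) size=(12.7,24.8) ang=81.6
z[0.068..0.090] n=44 px=(372,188) zmed=0.0789 ctr=(541.8,-174.0) size=(11.5,24.3) ang=82.0
z[0.068..0.090] n=43 px=(338,196) zmed=0.0786 ctr=(526.4,-82.0) size=(24.0,11.6) ang=23.4
z[0.033..0.047] n=27 px=(403,189) zmed=0.0381 ctr=(544.8,-268.3) size=(16.1,30.0) ang=79.8
z[0.033..0.047] n=34 px=(370,193) zmed=0.0387 ctr=(540.2,-173.5) size=(17.1,33.6) ang=80.4
z[0.033..0.047] n=58 px=(338,201) zmed=0.0391 ctr=(526.1,-81.9) size=(42.8,19.9) ang=22.0
z[0.020..0.090] n=102 px=(405,186) zmed=0.0640 ctr=(544.8,-268.0) size=(16.1,30.3) ang=81.1
z[0.020..0.090] n=105 px=(371,191) zmed=0.0497 ctr=(540.1,-174.2) size=(18.8,33.7) ang=81.0
z[0.020..0.090] n=127 px=(338,199) zmed=0.0419 ctr=(526.0,-81.6) size=(42.8,20.4) ang=22.1
```

```bash
cat > gap.py <<'E'
from h import *
def gap(d,c,o=(0.5858,0.1518),yaw=20.8):
    P=pts(d,c);a=np.radians(yaw);D=P[...,:2]-np.array(o)
    x=D[...,0]*np.cos(a)+D[...,1]*np.sin(a);y=-D[...,0]*np.sin(a)+D[...,1]*np.cos(a)
    M=(abs(x)<.037)&(abs(y)<.055)&(d>0);z=P[...,2]
    for lo in np.arange(-24,24,1.):
        m=M&(y*1000>=lo)&(y*1000<lo+1)
        if m.sum(): print('%d:%d/%.1f-%.1f'%(lo,m.sum(),1000*z[m].min(),1000*z[m].max()),end='  ')
    for nm,s in (('stop',1),('brk',-1)):
        m=M&(z>.0165)&(z<.0385)&(y*s>0)&(abs(y)<.02)   # vertical face
        if m.sum(): print('\n',nm,m.sum(),'face y mm',np.percentile(y[m]*1000,[5,25,50,75,95]).round(2),'slope',np.polyfit(x[m],y[m],1)[0].round(3))
E
python3 - <<'E'
from gap import *
z=np.load('w1.npz');gap(z['d'],cam('wrist'))
z=np.load('top.npz');print('TOP');gap(z['d'],cam('top'))
E
```

```text
-24:42/40.6-44.1  -23:39/40.4-44.3  -22:44/41.2-44.6  -21:40/40.2-44.7  -20:41/40.9-45.0  -19:42/40.3-44.5  -18:44/40.9-44.2  -17:39/41.1-44.7  -16:40/40.4-44.1  -15:44/41.1-44.6  -14:42/39.3-44.1  -13:44/40.2-44.1  -12:45/38.9-43.7  -11:43/37.6-41.3  -10:93/13.8-41.0  -9:39/13.1-16.3  -8:37/13.2-16.7  -7:35/13.0-16.8  -6:35/12.5-16.5  -5:38/13.3-16.6  -4:36/12.8-15.9  -3:36/12.4-16.4  -2:37/12.0-16.7  -1:38/12.8-16.8  0:37/13.1-16.4  1:37/13.0-17.1  2:37/11.4-16.9  3:37/12.3-16.3  4:34/13.3-16.2  5:37/13.2-16.5  6:37/12.4-16.6  7:38/13.3-16.8  8:37/13.0-16.4  9:29/13.3-16.9  10:40/37.2-40.6  11:43/38.8-41.6  12:39/40.2-42.6  13:40/39.7-44.5  14:43/40.7-45.1  15:41/41.0-44.6  16:40/41.2-44.0  17:47/39.9-44.5  18:42/41.2-44.6  19:41/40.8-44.2  20:42/40.3-44.4  21:44/40.6-44.8  22:40/41.1-45.2  23:43/40.9-44.5  
 stop 10 face y mm [ 2.14  7.05  9.71 10.43 10.7 ] slope -0.079

 brk 60 face y mm [-9.56 -9.23 -9.19 -9.15 -6.1 ] slope -0.008
TOP
-24:10/36.9-46.8  -23:8/37.3-43.5  -22:11/37.4-47.4  -21:9/36.3-44.1  -20:10/37.6-49.0  -19:9/40.2-46.3  -18:10/35.8-46.0  -17:10/37.7-47.6  -16:10/39.1-47.2  -15:8/38.9-45.1  -14:8/36.7-46.5  -13:11/38.6-47.1  -12:8/37.5-44.6  -11:10/38.3-46.2  -10:9/39.3-44.7  -9:8/33.1-42.5  -8:3/14.2-20.9  -7:8/10.9-21.3  -6:11/10.7-22.3  -5:6/10.6-22.0  -4:11/10.0-17.5  -3:10/10.0-19.0  -2:9/9.7-18.0  -1:11/12.1-20.6  0:6/12.3-21.3  1:10/9.5-19.9  2:11/10.7-23.5  3:7/8.9-18.0  4:11/6.9-18.8  5:8/9.2-21.7  6:10/7.6-19.0  7:9/9.8-20.9  8:8/10.7-18.6  9:8/9.7-16.8  10:13/8.2-42.8  11:15/13.7-43.8  12:12/33.8-41.5  13:7/39.2-47.8  14:12/35.4-48.6  15:9/36.2-45.5  16:9/39.9-46.2  17:11/41.4-49.5  18:8/41.1-47.0  19:11/36.6-46.6  20:8/36.2-50.5  21:11/36.2-48.6  22:8/38.5-47.3  23:9/41.6-50.3  
 stop 48 face y mm [ 1.25  4.64  8.59 11.23 15.29] slope -0.005

 brk 34 face y mm [-18.41  -8.48  -5.4   -3.06  -0.18] slope -0.004
```

play_rows(
  commands=[
    [[0,0,-1.6],[0.2,-4.2,-3.0],0],
    [[0,0,-1.6],[0.2,-4.2,-3.0],0],
    [[0,0,-1.6],[0.2,-4.2,-3.0],0],
    [[0,0,-1.6],[0.2,-4.2,-3.0],0],
    [[0,0,-1.6],[0.2,-4.2,-3.0],0],
    [[0,0,0],[0,0,0],0],
    [[0,0,0],[0,0,0],0],
  ],
  newtons=15,
)

```text
time: 2.9
eef_pos: [0.5262, -0.0811, 0.1055]
eef_rot: [0.983, 0.186, -0.0, -0.001]
ft_force: [0.1, 0.7, 0.7]
finger_gap: 0.0469
grip_force: 0.0
```

Run:
```python
from fx import *
i,d,c=grab('wrist');np.savez('w2.npz',i=i,d=d)
mb=(0.4,0.65,-0.35,-0.02)
blobs(d,c,0.074,0.084,30,mb);blobs(d,c,0.036,0.042,30,mb)
s=robot.state();print(s['time'],s['eef_pos'],s['eef_rot'],np.degrees(2*np.arctan2(s['eef_rot'][1],s['eef_rot'][0]))-90)
```

```text
z[0.074..0.084] n=407 px=(323,218) zmed=0.0786 ctr=(526.3,-84.1) size=(24.0,11.7) ang=21.1
z[0.074..0.084] n=443 px=(430,239) zmed=0.0786 ctr=(541.4,-176.0) size=(12.9,24.2) ang=80.1
z[0.074..0.084] n=459 px=(528,272) zmed=0.0785 ctr=(545.3,-270.2) size=(13.4,24.0) ang=78.7
z[0.036..0.042] n=493 px=(323,199) zmed=0.0387 ctr=(526.6,-84.0) size=(41.5,20.5) ang=20.9
z[0.036..0.042] n=340 px=(415,220) zmed=0.0386 ctr=(541.5,-175.8) size=(19.0,36.1) ang=79.3
z[0.036..0.042] n=233 px=(500,250) zmed=0.0388 ctr=(545.4,-269.6) size=(15.9,30.0) ang=79.9
2.95 [ 0.52654163 -0.08074383  0.1058867 ] [ 9.82510734e-01  1.86204412e-01  3.65568545e-04 -6.63237926e-04] -68.53727305616742
```

play_rows(
  commands=[
    [[0,0,0],[0,-0.3,-2.0],0],
    [[0,0,0],[0,0,-2.2],0],
    [[0,0,0],[0,0,-2.0],0],
    [[0,0,0],[0,0,0],0],
    [[0,0,0],[0,0,0],-1],
    [[0,0,0],[0,0,0],-1],
    [[0,0,0],[0,0,0],-1],
    [[0,0,0],[0,0,0],-1],
  ],
  newtons=15,
)

```text
time: 3.95
eef_pos: [0.5262, -0.0859, 0.0439]
eef_rot: [0.983, 0.185, 0.0, -0.0]
ft_force: [-0.0, 0.5, 2.7]
finger_gap: 0.0117
grip_force: 15.0
```

play_rows(
  commands=[
    [[0,0,0],[0,0,1.0],-1],
    [[0,0,0],[0,0,2.5],-1],
    [[0,0,0],[0,0,2.5],-1],
    [[0,0,0],[0,0,0],-1],
    [[0,0,0],[0,0,0],-1],
  ],
)

```text
time: 4.58
eef_pos: [0.5255, -0.0857, 0.103]
eef_rot: [0.983, 0.185, -0.0, -0.0]
ft_force: [-0.4, 0.4, -2.0]
finger_gap: 0.0116
grip_force: 14.9
```

Run:
```python
from h import *
s=robot.state();print(s['time'],s['eef_pos'],s['ft_force'],s['finger_gap'],s['grip_force'],np.degrees(2*np.arctan2(s['eef_rot'][1],s['eef_rot'][0]))-90)
```

```text
4.575 [ 0.52549089 -0.08571054  0.10304096] [-0.42355577  0.37196744 -1.99484735] 0.011564900016916605 14.900117665529251 -68.72311101956197
```

play_rows(
  commands=[
    [[0,0,0],[1.0,4.0,0.5],-1],
    [[0,0,0],[1.0,4.0,0.5],-1],
    [[0,0,0],[1.0,4.0,0],-1],
    [[0,0,-0.4],[1.0,4.0,0],-1],
    [[0,0,0],[1.0,4.0,0],-1],
    [[0,0,0],[1.0,3.8,0],-1],
    [[0,0,0],[0,0,0],-1],
    [[0,0,0],[0,0,0],-1],
  ],
)

```text
time: 5.58
eef_pos: [0.5851, 0.151, 0.1124]
eef_rot: [0.983, 0.181, -0.001, 0.001]
ft_force: [1.1, -0.3, -2.3]
finger_gap: 0.0117
grip_force: 15.0
```

play_rows(
  commands=[
    [[0,0,0],[0,0,0],-1],
    [[0,0,0],[0,0,0],-1],
  ],
)

```text
time: 5.82
eef_pos: [0.5859, 0.1507, 0.1136]
eef_rot: [0.984, 0.18, -0.0, 0.0]
ft_force: [-1.0, -0.3, -1.7]
finger_gap: 0.0117
grip_force: 15.0
```

```bash
cat > rel.py <<'E'
from fx import *
def rel(save,tabz=None,o=None):
    i,d,c=grab('wrist');np.savez(save+'.npz',i=i,d=d);s=robot.state()
    P=pts(d,c);fb=(0.4,0.75,-0.0,0.35)
    blobs(d,c,0.040,0.046,200,fb)
    blobs(d,c,s['eef_pos'][2]-.010,s['eef_pos'][2]-.001,60,fb)
    print(s['time'],s['eef_pos'].round(4),s['ft_force'].round(1),s['finger_gap'].round(4),'toolyaw',np.degrees(2*np.arctan2(s['eef_rot'][1],s['eef_rot'][0]))-90,s['eef_rot'][2:])
E
python3 - <<'E'
from rel import *
rel('w3')
i=np.load('w3.npz')['i'];cv2.imwrite('pics/w3.png',i[...,::-1])
E
```

```text
z[0.040..0.046] n=2544 px=(290,198) zmed=0.0428 ctr=(576.8,177.2) size=(79.7,33.6) ang=20.3
z[0.040..0.046] n=2404 px=(348,197) zmed=0.0427 ctr=(596.0,126.6) size=(79.9,33.8) ang=21.5
z[0.104..0.113] n=605 px=(320,211) zmed=0.1083 ctr=(593.9,153.4) size=(26.4,21.0) ang=20.1Traceback (most recent call last):
  File "<stdin>", line 2, in <module>
  File "rel.py", line 7, in rel
    print(s['time'],s['eef_pos'].round(4),s['ft_force'].round(1),s['finger_gap'].round(4),'toolyaw',np.degrees(2*np.arctan2(s['eef_rot'][1],s['eef_rot'][0]))-90,s['eef_rot'][2:])
                                                                 ^^^^^^^^^^^^^^^^^^^^^
AttributeError: 'float' object has no attribute 'round'
```

```bash
sed -i "s/s\['finger_gap'\].round(4)/s['finger_gap']/" rel.py
python3 - <<'E'
from rel import *
from gap import gap
rel('w4');z=np.load('w4.npz')
cv2.imwrite('pics/w4.png',z['i'][...,::-1])
gap(z['d'],cam('wrist'))
E
```

```text
z[0.040..0.046] n=2517 px=(290,198) zmed=0.0428 ctr=(576.6,177.3) size=(80.0,33.4) ang=20.4
z[0.040..0.046] n=2423 px=(349,198) zmed=0.0427 ctr=(595.6,126.2) size=(80.4,34.0) ang=20.7
z[0.104..0.113] n=608 px=(320,211) zmed=0.1084 ctr=(594.0,153.7) size=(26.4,21.0) ang=20.1
5.925 [0.586  0.1513 0.1137] [-0.7 -0.2 -2.8] 0.012076557529143085 toolyaw -69.19912355730294 [ 2.06728794e-05 -2.00000489e-05]
-24:526/41.2-269.2  -23:552/41.3-268.9  -22:567/41.1-268.5  -21:531/41.5-268.7  -20:570/41.3-268.3  -19:635/41.0-268.4  -18:635/41.4-268.3  -17:658/40.9-268.1  -16:634/41.4-268.4  -15:639/41.0-268.6  -14:604/41.5-268.4  -13:600/40.3-269.4  -12:630/39.2-268.7  -11:708/38.8-268.3  -10:773/13.1-268.4  -9:1085/13.5-268.4  -8:728/13.7-268.1  -7:337/13.5-268.5  -6:334/13.3-268.3  -5:337/13.6-268.3  -4:310/13.5-268.6  -3:303/14.4-268.7  -2:267/13.0-268.8  -1:374/13.3-268.4  0:328/13.6-268.3  1:306/13.3-268.6  2:344/13.9-268.4  3:309/13.2-268.7  4:504/13.4-268.7  5:598/13.7-268.9  6:1167/12.9-268.2  7:720/13.0-268.5  8:710/13.3-269.2  9:661/13.0-268.7  10:614/38.5-268.2  11:580/38.8-268.5  12:621/40.3-268.8  13:654/40.9-268.5  14:633/41.3-268.2  15:634/41.5-268.3  16:627/41.2-268.8  17:551/41.4-268.4  18:544/41.2-268.4  19:538/40.9-268.4  20:561/41.5-268.1  21:530/41.0-268.3  22:559/41.1-268.7  23:554/41.3-268.7  
 stop 29 face y mm [8.87 9.72 9.74 9.76 9.81] slope -0.062

 brk 13 face y mm [-9.62 -9.58 -9.54 -9.48 -4.65] slope -0.076
```

View pics/w4.png

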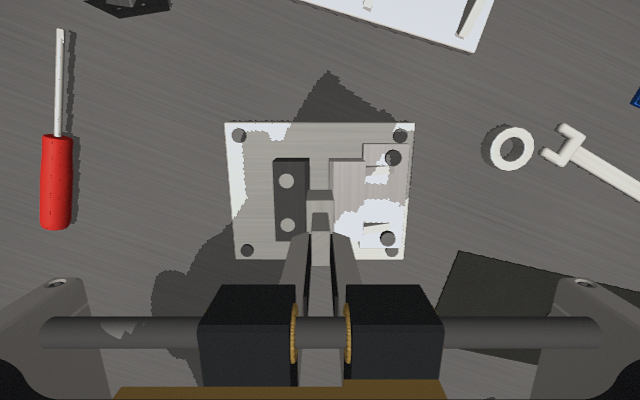

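play_rows(
  commands=[
    [[0,0,0],[-0.04,0.11,-1.0],-1],
    [[0,0,0],[0,0,-1.0],-1],
    [[0,0,0],[0,0,-0.6],-1],
    [[0,0,0],[0,0,-0.2],-1],
    [[0,0,0],[0,0,0],-1],
    [[0,0,0],[0,0,0],-1],
  ],
  newtons=12,
)

```text
time: 6.68
eef_pos: [0.5859, 0.1531, 0.0859]
eef_rot: [0.983, 0.181, 0.0, -0.0]
ft_force: [-0.4, -0.1, -2.2]
finger_gap: 0.012
grip_force: 12.0
```

play_rows(
  commands=[
    [[0,0,0],[0,0,-0.1],-1],
    [[0,0,0],[0,0,-0.1],-1],
    [[0,0,0],[0,0,-0.1],-1],
    [[0,0,0],[0,0,-0.1],-1],
    [[0,0,0],[0,0,0],-1],
    [[0,0,0],[0,0,0],-1],
  ],
)

```text
time: 7.42
eef_pos: [0.5857, 0.153, 0.0816]
eef_rot: [0.983, 0.181, 0.0, 0.0]
ft_force: [-0.1, 0.5, -1.1]
finger_gap: 0.0119
grip_force: 12.0
```

play_rows(
  commands=[
    [[0,0,0],[0,0,-0.1],-1],
    [[0,0,0],[0,0,0],-1],
  ],
)

```text
time: 7.68
eef_pos: [0.586, 0.1527, 0.0808]
eef_rot: [0.983, 0.181, 0.0, 0.0]
ft_force: [-0.4, -0.6, 0.4]
finger_gap: 0.0118
grip_force: 12.0
```

play_rows(
  commands=[
    [[0,0,0],[0,0,-0.1],-1],
    [[0,0,0],[0,0,0],-1],
  ],
)

```text
time: 7.92
eef_pos: [0.5864, 0.1525, 0.0804]
eef_rot: [0.983, 0.181, 0.001, 0.0]
ft_force: [-0.5, -1.5, 5.5]
finger_gap: 0.0117
grip_force: 12.0
```

play_rows(
  commands=[
    [[0,0,0],[0,0,1.0],-1],
    [[0,0,0],[0,0,2.5],-1],
    [[0,0,0],[-1.0,-4.0,0],-1],
    [[0,0,0],[-1.0,-4.0,0],-1],
    [[0,0,0],[-1.0,-4.0,0],-1],
    [[0,0,0],[-1.0,-4.0,0],-1],
    [[0,0,0],[-1.0,-4.0,0],-1],
    [[0,0,0],[-1.0,-3.8,0],-1],
  ],
  newtons=15,
)

```text
time: 8.93
eef_pos: [0.5253, -0.0858, 0.1148]
eef_rot: [0.983, 0.181, 0.0, -0.0]
ft_force: [0.2, -0.1, -2.6]
finger_gap: 0.0118
grip_force: 15.0
```

play_rows(
  commands=[
    [[0,0,0],[0,0,-2.0],-1],
    [[0,0,0],[0,0,-2.0],-1],
    [[0,0,0],[0,0,-1.5],-1],
    [[0,0,0],[0,0,-0.8],-1],
    [[0,0,0],[0,0,-0.3],-1],
    [[0,0,0],[0,0,0],-1],
    [[0,0,0],[0,0,0],-1],
  ],
)

```text
time: 9.8
eef_pos: [0.5261, -0.085, 0.0491]
eef_rot: [0.983, 0.181, 0.0, 0.0]
ft_force: [-0.2, 0.4, -2.9]
finger_gap: 0.012
grip_force: 15.0
```

play_rows(
  commands=[
    [[0,0,0],[0,0,-0.3],-1],
    [[0,0,0],[0,0,-0.1],-1],
    [[0,0,0],[0,0,0],-1],
    [[0,0,0],[0,0,0],-1],
  ],
)

```text
time: 10.3
eef_pos: [0.5257, -0.085, 0.0446]
eef_rot: [0.983, 0.181, 0.0, 0.0]
ft_force: [0.5, -0.6, -2.1]
finger_gap: 0.012
grip_force: 15.0
```

play_rows(
  commands=[
    [[0,0,0],[0,0,-0.1],-1],
    [[0,0,0],[0,0,0],-1],
  ],
)

```text
time: 10.55
eef_pos: [0.5257, -0.0851, 0.044]
eef_rot: [0.983, 0.181, 0.0, -0.0]
ft_force: [-0.7, 0.2, 3.9]
finger_gap: 0.0119
grip_force: 15.0
```

play_rows(
  commands=[
    [[0,0,0],[0,0,0],0],
    [[0,0,0],[0,0,0],0],
    [[0,0,0],[0,0,0],0],
    [[0,0,0],[0,0,3.0],0],
    [[0,0,0],[0,0,3.0],0],
    [[0,0,-10.3],[0.5,-3.0,0],0],
    [[0,0,-10.3],[0.5,-3.0,0],0],
    [[0,0,-10.4],[0.6,-3.1,0],0],
  ],
)

```text
time: 11.55
eef_pos: [0.5419, -0.1765, 0.1037]
eef_rot: [0.996, -0.091, 0.0, -0.0]
ft_force: [1.2, 0.4, -0.5]
finger_gap: 0.0469
grip_force: 0.0
```

play_rows(
  commands=[
    [[0,0,0],[0,0,0],0],
    [[0,0,0],[0,0,0],0],
    [[0,0,0],[0,0,0],0],
    [[0,0,0],[0,0,0],0],
  ],
)

```text
time: 12.05
eef_pos: [0.5417, -0.1749, 0.1036]
eef_rot: [0.996, -0.087, -0.0, -0.0]
ft_force: [-0.3, -0.3, -0.5]
finger_gap: 0.0469
grip_force: 0.0
```

Run:
```python
from fx import *
i,d,c=grab('wrist')
mb=(0.4,0.65,-0.35,-0.02)
blobs(d,c,0.074,0.084,30,mb);blobs(d,c,0.036,0.042,30,mb)
s=robot.state();print(s['time'],s['eef_pos'],s['eef_rot'],np.degrees(2*np.arctan2(s['eef_rot'][1],s['eef_rot'][0]))-90)
```

```text
z[0.074..0.084] n=485 px=(436,194) zmed=0.0786 ctr=(545.8,-270.5) size=(12.5,23.5) ang=79.6
z[0.074..0.084] n=419 px=(321,218) zmed=0.0786 ctr=(541.6,-176.1) size=(11.5,24.4) ang=80.2
z[0.074..0.084] n=433 px=(220,253) zmed=0.0785 ctr=(525.8,-85.9) size=(24.1,12.7) ang=20.6
z[0.036..0.042] n=199 px=(417,180) zmed=0.0387 ctr=(545.7,-270.3) size=(16.0,29.8) ang=78.3
z[0.036..0.042] n=296 px=(322,199) zmed=0.0386 ctr=(541.9,-176.6) size=(18.4,35.5) ang=80.3
z[0.036..0.042] n=511 px=(234,232) zmed=0.0386 ctr=(525.7,-85.6) size=(42.0,21.1) ang=21.9
12.1 [ 0.5417295  -0.17511823  0.10363643] [ 9.96153807e-01 -8.76213890e-02  5.26439031e-05 -2.87159657e-04] -100.05356448515384
```

play_rows(
  commands=[
    [[0,0,0],[0,-0.1,-2.0],0],
    [[0,0,0],[0,0,-2.0],0],
    [[0,0,0],[0,0,-1.9],0],
    [[0,0,0],[0,0,0],0],
    [[0,0,0],[0,0,0],-1],
    [[0,0,0],[0,0,0],-1],
    [[0,0,0],[0,0,0],-1],
    [[0,0,0],[0,0,0],-1],
  ],
)

```text
time: 13.1
eef_pos: [0.5419, -0.1769, 0.0449]
eef_rot: [0.996, -0.088, 0.0, -0.0]
ft_force: [-0.3, 0.9, 1.4]
finger_gap: 0.012
grip_force: 15.0
```

play_rows(
  commands=[
    [[0,0,0],[0,0,1.0],-1],
    [[0,0,0],[0,0,3.0],-1],
    [[0,0,0],[0,0,3.0],-1],
    [[0,0,0],[0,0,0],-1],
  ],
)

```text
time: 13.6
eef_pos: [0.5431, -0.1779, 0.1167]
eef_rot: [0.996, -0.088, 0.002, 0.001]
ft_force: [-0.7, -0.2, -2.1]
finger_gap: 0.0118
grip_force: 15.0
```

play_rows(
  commands=[
    [[0,0,0],[0,0,3.0],-1],
    [[0,0,5.1],[1.0,4.5,0],-1],
    [[0,0,5.1],[1.0,4.5,0],-1],
    [[0,0,5.1],[0.6,5.0,0],-1],
    [[0,0,5.1],[0.6,5.0,0],-1],
    [[0,0,5.1],[0.6,5.0,0],-1],
    [[0,0,5.4],[0.5,5.0,0],-1],
    [[0,0,0],[0.05,4.0,-2.0],-1],
  ],
)

```text
time: 14.6
eef_pos: [0.5857, 0.1559, 0.1242]
eef_rot: [0.983, 0.182, 0.001, -0.001]
ft_force: [0.9, -0.1, -1.5]
finger_gap: 0.0117
grip_force: 15.0
```

play_rows(
  commands=[
    [[0,0,0],[0,0,-1.2],-1],
    [[0,0,0],[0,0,0],-1],
    [[0,0,0],[0,0,0],-1],
    [[0,0,0],[0,0,0],-1],
    [[0,0,0],[0,0,0],-1],
  ],
)

```text
time: 15.22
eef_pos: [0.5856, 0.1524, 0.1131]
eef_rot: [0.984, 0.18, 0.0, -0.0]
ft_force: [-0.1, -0.1, -2.1]
finger_gap: 0.0116
grip_force: 15.0
```

Run:
```python
from rel import *
rel('w5');rel('w6')
```

```text
z[0.040..0.046] n=2535 px=(291,199) zmed=0.0428 ctr=(576.4,177.1) size=(80.5,33.8) ang=20.1
z[0.040..0.046] n=2560 px=(349,199) zmed=0.0427 ctr=(595.8,125.8) size=(80.7,35.1) ang=21.2
z[0.103..0.112] n=392 px=(320,213) zmed=0.1067 ctr=(591.4,154.2) size=(23.0,18.2) ang=20.8
15.275 [0.5854 0.1527 0.113 ] [ 0.7 -0.7 -2.3] 0.011562633933006092 toolyaw -69.26936077697493 [ 3.29297034e-04 -9.49408118e-05]
z[0.040..0.046] n=2533 px=(292,198) zmed=0.0428 ctr=(576.6,177.0) size=(80.2,33.6) ang=20.6
z[0.040..0.046] n=2556 px=(350,199) zmed=0.0427 ctr=(595.8,126.1) size=(80.6,33.0) ang=21.3
z[0.103..0.112] n=391 px=(320,213) zmed=0.1066 ctr=(591.3,154.5) size=(23.2,18.2) ang=21.1
15.325 [0.5854 0.1528 0.1129] [-0.5 -0.3 -2.3] 0.011736344195284597 toolyaw -69.2602221859655 [ 0.00030189 -0.0001023 ]
```

play_rows(
  commands=[
    [[0,0,0],[0,0,-1.0],-1],
    [[0,0,0],[0,0,-1.0],-1],
    [[0,0,0],[0,0,-0.5],-1],
    [[0,0,0],[0,0,0],-1],
    [[0,0,0],[0,0,0],-1],
    [[0,0,0],[0,0,-0.2],-1],
    [[0,0,0],[0,0,-0.2],-1],
    [[0,0,0],[0,0,0],-1],
  ],
  newtons=12,
)

```text
time: 16.32
eef_pos: [0.585, 0.1531, 0.0834]
eef_rot: [0.984, 0.18, -0.0, -0.0]
ft_force: [0.6, -0.1, -2.2]
finger_gap: 0.0119
grip_force: 12.0
```

play_rows(
  commands=[
    [[0,0,0],[0,0,-0.1],-1],
    [[0,0,0],[0,0,-0.1],-1],
    [[0,0,0],[0,0,0],-1],
  ],
)

```text
time: 16.7
eef_pos: [0.5851, 0.1531, 0.0815]
eef_rot: [0.984, 0.18, -0.0, 0.0]
ft_force: [-0.4, 0.2, -3.0]
finger_gap: 0.0119
grip_force: 12.0
```

play_rows(
  commands=[
    [[0,0,0],[0,0,-0.1],-1],
    [[0,0,0],[0,0,-0.1],-1],
    [[0,0,0],[0,0,0],-1],
  ],
)

```text
time: 17.08
eef_pos: [0.5852, 0.1529, 0.0794]
eef_rot: [0.984, 0.18, 0.0, 0.0]
ft_force: [0.3, 0.3, -2.9]
finger_gap: 0.0117
grip_force: 12.0
```

play_rows(
  commands=[
    [[0,0,0],[0,0,-0.2],-1],
    [[0,0,0],[0,0,-0.2],-1],
    [[0,0,0],[0,0,0],-1],
  ],
)

```text
time: 17.45
eef_pos: [0.585, 0.153, 0.0753]
eef_rot: [0.984, 0.18, -0.0, 0.0]
ft_force: [0.7, -1.1, -2.3]
finger_gap: 0.0119
grip_force: 12.0
```

play_rows(
  commands=[
    [[0,0,0],[0,0,-0.2],-1],
    [[0,0,0],[0,0,-0.2],-1],
    [[0,0,0],[0,0,-0.2],-1],
    [[0,0,0],[0,0,0],-1],
  ],
)

```text
time: 17.95
eef_pos: [0.5851, 0.153, 0.0693]
eef_rot: [0.984, 0.18, -0.0, 0.0]
ft_force: [-0.5, -0.3, -3.5]
finger_gap: 0.0118
grip_force: 12.0
```

Sliding freely. About 12 mm to go.

play_rows(
  commands=[
    [[0,0,0],[0,0,-0.2],-1],
    [[0,0,0],[0,0,-0.2],-1],
    [[0,0,0],[0,0,-0.2],-1],
    [[0,0,0],[0,0,-0.2],-1],
    [[0,0,0],[0,0,-0.2],-1],
    [[0,0,0],[0,0,0],-1],
  ],
)

```text
time: 18.7
eef_pos: [0.5851, 0.153, 0.0593]
eef_rot: [0.984, 0.18, -0.0, 0.0]
ft_force: [1.6, -0.9, -2.2]
finger_gap: 0.0121
grip_force: 12.0
```

play_rows(
  commands=[
    [[0,0,0],[0,0,-0.1],-1],
    [[0,0,0],[0,0,-0.1],-1],
    [[0,0,0],[0,0,0],-1],
  ],
)

```text
time: 19.08
eef_pos: [0.5852, 0.153, 0.0575]
eef_rot: [0.984, 0.18, 0.0, 0.0]
ft_force: [1.3, -1.3, -2.1]
finger_gap: 0.012
grip_force: 12.0
```

Now release (any last fraction of a millimetre drops freely), and rise to look.

play_rows(
  commands=[
    [[0,0,0],[0,0,-0.05],-1],
    [[0,0,0],[0,0,0],-1],
    [[0,0,0],[0,0,0],0],
    [[0,0,0],[0,0,0],0],
    [[0,0,0],[0,0,0],0],
    [[0,0,0],[0,0,3.0],0],
    [[0,0,0],[0,0,4.0],0],
    [[0,0,0],[0,0,4.0],0],
  ],
)

```text
time: 20.08
eef_pos: [0.5849, 0.1531, 0.1682]
eef_rot: [0.984, 0.18, -0.0, -0.0]
ft_force: [0.5, 0.5, 0.2]
finger_gap: 0.047
grip_force: 0.0
```

play_rows(
  commands=[
    [[0,0,0],[-2.0,-2.0,4.0],0],
    [[0,0,0],[-2.0,-2.0,4.0],0],
    [[0,0,0],[0,0,0],0],
    [[0,0,0],[0,0,0],0],
    [[0,0,0],[0,0,0],0],
  ],
)

```text
time: 20.7
eef_pos: [0.5447, 0.1139, 0.2457]
eef_rot: [0.984, 0.181, -0.001, 0.0]
ft_force: [0.4, 0.1, -0.4]
finger_gap: 0.0469
grip_force: 0.0
```

Run:
```python
from fx import *
i,d,c=grab('wrist');cv2.imwrite('pics/w7.png',i[...,::-1])
blobs(d,c,0.086,0.097,30,(0.5,0.7,0.05,0.25));blobs(d,c,0.047,0.056,30,(0.5,0.7,0.05,0.25))
blobs(d,c,0.074,0.084,30,(0.4,0.65,-0.35,-0.02))
```

```text
z[0.086..0.097] n=208 px=(302,142) zmed=0.0906 ctr=(584.8,151.2) size=(23.7,10.9) ang=19.9
z[0.047..0.056] n=166 px=(306,136) zmed=0.0506 ctr=(584.6,151.4) size=(35.2,18.6) ang=20.2
z[0.074..0.084] n=171 px=(451,245) zmed=0.0787 ctr=(526.1,-84.7) size=(22.9,12.2) ang=20.0
z[0.074..0.084] n=107 px=(577,273) zmed=0.0788 ctr=(548.6,-270.7) size=(13.4,17.1) ang=84.4
```

View pics/w7.png

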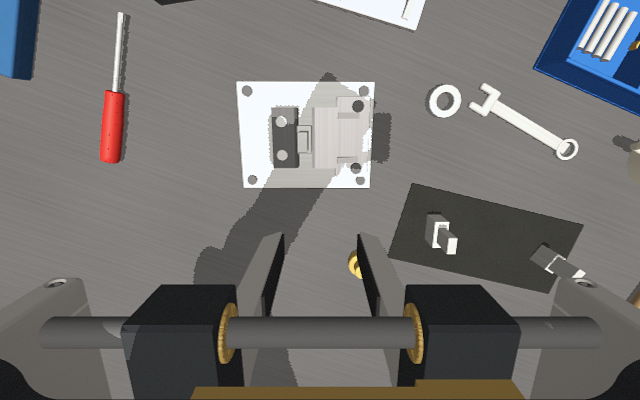

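The middle spacer stands home in the gap at about (305,140) px, with its tab top at 0.0906 m against 0.091 m expected. The thick (440,235) and thin (555,262) spacers stand upright on the mat.

```bash
python3 -c "
from plant import robot
print(robot.job_done())"
```

```text
the job is handed in; nothing more can be done
None
```

The middle spacer (18.5 mm) slid freely into the gap (measured about 19.2 mm) and stands home near mid-length, the thick one was stopped at the lead-in at about 5 N and is back upright on the mat, and I left the thin one standing untried because the thicker middle one fits; the job is handed in.

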